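# Put the piping nozzles back in their rows by height

### The arm

A 6-joint arm with a two-finger parallel gripper is mounted at the origin on the work surface. World frame = base frame: x ahead of the robot, y to its left, z up, the work surface at z = 0. Lengths are in m, angles in rad, forces in N, time in s.
With the tool pointing down it reaches from about 0.35 to 0.975 m from the base axis. Payload 4.9 kg.
Tool frame: the origin (TCP) lies between the finger pads; the fingertips stand 22 mm ahead of it and the grasp point (between the pads) lies 3 mm ahead of it; z points along the fingers, y is the line along which they close (so a half turn about z gives the same grasp; the last joint's range is limited). The gripper opens to 85 mm and grips with 20 to 120 N. Pads are 22 mm wide; open, the fingers measure 114 mm over their backs; the gripper's body (76 mm by 85 mm) begins 54 mm behind the grasp point. The pads swing forward as they close: fully open they stand 13 mm farther back than shut.
Start: joints at [1.029, 0.053, 1.613, -0, 1.476, -0.119], TCP at [0.256, 0.57, 0.253] pointing down, gripper open.
Joint ranges: [-3.01, 3.01], [-1.01, 2.22], [0.06, 2.58], [-1.02, 4.17], [0.09, 2.62], [-3.14, 3.14]. Speed limits (rad/s): [2.57, 2.57, 3.14, 3.14, 3.14, 3.14].

### API

Orientations are given as a unit quaternion [w, x, y, z].
In Python, from plant import state, grab_frame, get_calibration, job_done, recognise, regions_of gives the robot as it stands.
- The arm moves only by the tool apply_moves, never from a script. Its argument "targets" is a list of rows, each an object with "translation": the shift along the tool's x, y, z normalised to -1 to 1, where 1 is 100 mm, a list of three; "twist": the turn about the tool's z normalised to -1 to 1, where 1 is 0.1 rad; "hand": the opening, from 0 (shut) to 1 (fully open). A call has 1 to 8 rows; each row shifts and turns the commanded pose from where the row before left it, along the tool's axes as they then stand; what a row does not reach is not made up. A row lasts 1/10 s, in which the tool goes at most 50 mm and 8.59 degrees, less where a joint would pass 70% of its speed; a pose out of reach is approached as far as the arm can. A call with a number of a shift or a turn outside -1 to 1 is refused whole. A call with a gripper value outside its range is refused whole. The fingers move at their own pace and stop on an object; the grip force is fixed at half the most. Time passes only in rows, so rows that do not move let the fingers close. It gives the time, the measured TCP pose, the force, the opening and the grip force at its end, in the units of the state.
- state(): the state, without advancing time (a new reading comes with each control period).
- grab_frame(name): name is "scene" or "top" or "wrist"; returns the picture (400x640x3 uint8, red, green, blue); there is no depth.
- get_calibration(name): a dict with "camera_matrix" (3x3 intrinsics, pixels), "D" ([k1, k2, p1, p2, k3] as OpenCV has them; the pictures are not rectified), "pose" (4x4, takes a point from camera to world coordinates). Camera axes: x right, y up, looking along -z (the intrinsics and any distortion apply to the point x, -y, -z); pixel columns grow to the right and rows downward; lengths in m; the calibration is good to about 2 mm. A picture is of the moment at which its call begins: read the wrist's pose just before it. get_calibration takes no time and is no camera call; for the wrist camera it gives the pose at the moment of the call.
- job_done(): hands the job in; it is judged then, once.
Trained networks look in the newest picture that a camera, given by its name, has taken for a name from the list of things; names that differ only in an ending like _2 or _b are one class to them, and where a whole thing is asked for, a point or a joint stands for the part that bears it (a point fixed in the world has none). Each returns a list of dicts, best first, with "score" (0 to 1); they miss things now and then, are a little off and sometimes report something else, mostly with a low value. They report only what shows in the picture. A call takes as long as a camera call. They do not tell look-alikes from the thing itself.
- recognise(camera, query): "point" ([x, y, z] in m, in world coordinates, good to about 4 mm: the middle of the surface that is visible of it).
- regions_of(camera, query): "pixels" (400x640 bool, what is visible of it).
The state is a dict: "time": time; "joint_pos": joint angles; "joint_vel": joint speeds; "joint_efforts": joint torques, N m; "tool_pos": TCP position; "tool_rot": TCP orientation; "contact_force": force on the tool from outside, world axes, zero at the start; "ft_torque": the same for the moment, N m; "gripper_width": opening from 0.0 (shut) to 1.0 (fully open); "grasp_force": force on a finger pad.
Only numpy, scipy, OpenCV 4.12 (cv2) and the standard library are available. Lean on these libraries where they do the work, as an engineer would, in place of code of your own. Each camera call takes 0.05 s, during which the arm holds its last target. There are 200 camera calls.

### The job

Two plain steel piping nozzles, a tall one and a short one, stand loose on the sheet of parchment on the pastry bench. Put each back in the white row tray that holds nozzles of its own height, standing upright with its mouth up in the middle of the empty circle.

Things in the scene. Friction and masses are not known exactly. Their poses are not given: they have to be found in the camera images.
- tall_nozzle: Loose plain round steel piping nozzle, the taller of two: 60 mm high, on its wide end on a parchment sheet lying flat on the bench, mouth up. Straight skirt 32 mm in diameter up to 22 mm (grip there), then a cone to a 12 mm mouth at the top. 15 to 45 g. Only its height tells it from the short one. Origin: centre of the underside; z up along its axis.
- short_nozzle: Loose plain round steel piping nozzle, the shorter of two: 38 mm high, on its wide end on a parchment sheet lying flat on the bench, mouth up. Straight skirt 32 mm in diameter up to 22 mm (grip there), then a cone to a 12 mm mouth at the top. 15 to 45 g. Only its height tells it from the tall one. Origin: centre of the underside; z up along its axis.
- tall_place (a point): Middle of the empty printed circle (grey, 50 mm across) in the tall row, on the tray floor 4 mm above the bench. Fixed white tray 200 x 80 mm, lip 3 mm above its floor; the circle lies 40 mm from its -x end. Two fixed nozzles 60 mm high, 32 wide, stand 65 and 125 mm from here along +x. x: along the row, y: across, z: up. The two trays lie side by side, in either order.
- short_place (a point): Middle of the empty printed circle (grey, 50 mm across) in the short row, on the tray floor 4 mm above the bench. Fixed white tray 200 x 80 mm, lip 3 mm above its floor; the circle lies 40 mm from its -x end. Two fixed nozzles 38 mm high, 32 wide, stand 65 and 125 mm from here along +x. x: along the row, y: across, z: up. The two trays lie side by side, in either order.
There are look-alikes about, which are no part of the job. Leave any orange or red look-alike of the part that bears tall_place alone.

How it is judged:
At the end, for the whole second after the job is handed in: Each nozzle stands in the empty circle of the row of its own height: within 15 mm of the middle of the circle, underside within 6 mm of the height of the tray floor, mouth up within 0.17 rad (10 degrees) of upright, slower than 0.02 m/s (horizontal distance between tall_nozzle and tall_place below 0.015 m and z of tall_nozzle in the frame of tall_place between -0.006 and 0.006 m and angle between each of tall_nozzle, short_nozzle's own z axis and vertical below 0.17 rad and linear speed of each of tall_nozzle, short_nozzle below 0.02 m/s and horizontal distance between short_nozzle and short_place below 0.015 m and z of short_nozzle in the frame of short_place between -0.006 and 0.006 m); the robot touches nothing.
It also fails if it takes over 58 s, if anything falls off the work surface, if the arm or the gripper's body presses on something with over 40 N, if the wrist force passes 120 N, or if a joint passes its speed limit or range.

## Working session

There is one attempt and no reset: what is moved stays moved. The work goes in short steps, Python scripts to look and compute and a tool call to move; the robot and the scene stay as the last step left them, time stands still between calls to the robot, and variables do not carry over. Pictures are saved under pics/ and viewed, at most 10 in all, crops included, and the job is handed in when it is done.

Besides the shell and the picture viewer there is one more tool, called after "Request:" in YAML: its name, and indented under it one key for each argument. apply_moves: Moves the arm, as the interface text tells. Its arguments: {"type":"object","properties":{"targets":{"type":"array"}},"required":["targets"]}

```bash
mkdir -p pics; python3 - <<'E'
from plant import *
import cv2,numpy as np
s=state();print(s['time'],s['tool_pos'],s['tool_rot'],s['gripper_width'])
for n in ['top','scene']:
    f=grab_frame(n);cv2.imwrite(f'pics/{n}0.png',f[:,:,::-1])
    for q in ['tall_nozzle','short_nozzle','tall_place','short_place']:
        try:
            for r in recognise(n,q): print(n,q,round(r['score'],2),np.round(r['point'],3))
        except Exception as e: print(n,q,e)
print(get_calibration('top'))
E
```

```text
0.0 [0.2561475  0.56947036 0.25205647] [-3.38697175e-04  2.09828903e-01  9.77737576e-01 -9.74733331e-04] 0.9980993652181361
top short_nozzle 0.59 [ 0.581 -0.059  0.032]
top tall_place 0.98 [0.6   0.315 0.002]
top tall_place 0.6 [0.417 0.508 0.004]
top tall_place 0.56 [0.299 0.254 0.001]
top short_place 0.92 [0.555 0.162 0.005]
scene tall_nozzle 0.56 [ 0.494 -0.317  0.03 ]
scene short_nozzle 0.7 [ 0.593 -0.061  0.019]
scene tall_place 0.98 [0.318 0.25  0.004]
scene tall_place 0.85 [0.622 0.308 0.002]
scene tall_place 0.67 [0.43  0.503 0.007]
scene short_place 0.96 [0.579 0.154 0.004]
{'camera_matrix': array([[428.35704823,   0.        , 325.91128257],
       [  0.        , 428.35704823, 196.82100544],
       [  0.        ,   0.        ,   1.        ]]), 'D': array([-0.04440709,  0.        ,  0.        ,  0.        ,  0.        ]), 'pose': array([[ 0.01648582,  0.98901931, -0.14686396,  0.24618985],
       [-0.99982331,  0.01497952, -0.01135653,  0.0750154 ],
       [-0.00903187,  0.14702523,  0.98909151,  1.350159  ],
       [ 0.        ,  0.        ,  0.        ,  1.        ]])}
```

View pics/top0.png

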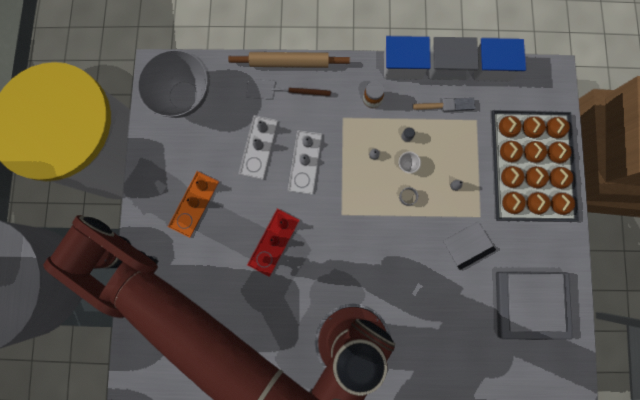

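View pics/scene0.png

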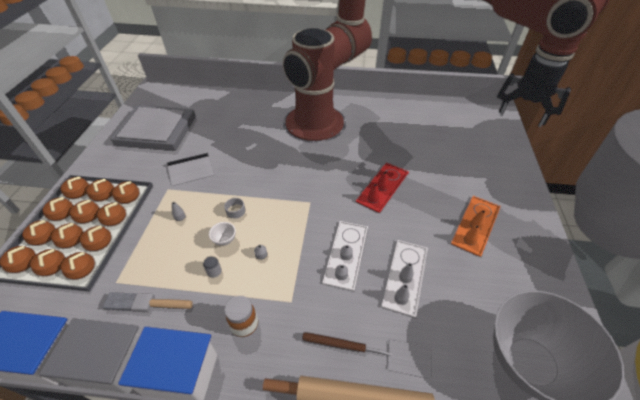

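Scene picture: candidates for the loose nozzles are the cone at (177,211) and the short cone at (261,251). The dark cylinders at (212,267) and (235,208) and the bowl at (222,235) are not cones. For the trays: white with tall nozzles at (405,277), empty circle (410,256); white with short nozzles at (346,255), circle (351,236). The red tray (382,187) and orange tray (475,225) are look-alikes to leave alone. I'll check this in a close crop and measure.

```bash
cat > h.py <<'E'
from plant import *
import cv2,numpy as np
def ray(cal,px):
    u=cv2.undistortPoints(np.array([[px]],float),cal['camera_matrix'],np.array(cal['D']))[0,0]
    P=np.array(cal['pose']);return P[:3,3],P[:3,:3]@np.array([u[0],-u[1],-1.])
def onz(cal,px,z):
    o,d=ray(cal,px);return o+d*(z-o[2])/d[2]
def proj(cal,p):
    P=np.array(cal['pose']);c=P[:3,:3].T@(np.array(p)-P[:3,3])
    return cv2.projectPoints(np.array([[c[0],-c[1],-c[2]]]),np.zeros(3),np.zeros(3),cal['camera_matrix'],np.array(cal['D']))[0][0,0]
E
python3 - <<'E'
from h import *
t=cv2.imread('pics/top0.png');s=cv2.imread('pics/scene0.png')
def c(i,x0,y0,w,h,k):return cv2.resize(i[y0:y0+h,x0:x0+w],None,fx=k,fy=k,interpolation=cv2.INTER_CUBIC)
a=np.hstack([c(t,350,120,130,95,3),c(t,230,110,130,95,3)])
b=np.hstack([c(s,150,190,130,95,3),c(s,315,210,130,110,3)[:285]])
cv2.imwrite('pics/crop.png',np.vstack([a,b]))
for n in ['top','scene']:
    cal=get_calibration(n);grab_frame(n)
    for q in ['tall_nozzle','short_nozzle']:
        for r in regions_of(n,q):
            ys,xs=np.nonzero(r['pixels']);z=.028 if q[0]=='t' else .017
            print(n,q,round(r['score'],2),xs.min(),xs.max(),ys.min(),ys.max(),xs.mean(),ys.mean(),onz(cal,(xs.mean(),ys.mean()),z*.85))
    for q in ['short_place','tall_place']:
        for r in regions_of(n,q):
            m=r['pixels'].astype(np.uint8);p,sz,an=cv2.minAreaRect(np.argwhere(m)[:,::-1].astype(np.float32))
            bx=cv2.boxPoints((p,sz,an));print(n,q,round(r['score'],2),m.sum(),[np.round(onz(cal,k,.006)[:2],3).tolist() for k in bx])
E
```

```text
top short_nozzle 0.53 369 378 148 158 373.61538461538464 152.98717948717947 [ 0.58868157 -0.0600135   0.01445   ]
top short_place 0.97 1551 [[0.464, 0.218], [0.667, 0.192], [0.654, 0.109], [0.452, 0.137]]
top short_place 0.6 76 [[0.589, -0.041], [0.611, -0.062], [0.591, -0.081], [0.569, -0.06]]
top tall_place 0.81 1531 [[0.345, 0.593], [0.528, 0.514], [0.492, 0.437], [0.31, 0.517]]
top tall_place 0.78 1693 [[0.227, 0.336], [0.415, 0.251], [0.379, 0.174], [0.192, 0.259]]
top tall_place 0.72 1468 [[0.52, 0.374], [0.719, 0.332], [0.698, 0.252], [0.5, 0.295]]
scene tall_nozzle 0.62 171 185 202 220 177.23671497584542 211.45410628019323 [ 0.49197678 -0.32105525  0.0238    ]
scene short_nozzle 0.5 254 266 244 257 260.1985815602837 250.95744680851064 [ 0.58737116 -0.06240049  0.01445   ]
scene short_place 0.88 1987 [[0.656, 0.109], [0.451, 0.126], [0.466, 0.216], [0.666, 0.187]]
scene tall_place 0.77 1341 [[0.373, 0.172], [0.164, 0.272], [0.234, 0.338], [0.428, 0.235]]
scene tall_place 0.64 2427 [[0.705, 0.249], [0.497, 0.292], [0.514, 0.387], [0.716, 0.332]]
scene tall_place 0.38 173 [[0.562, -0.086], [0.558, -0.052], [0.604, -0.042], [0.608, -0.075]]
```

View pics/crop.png

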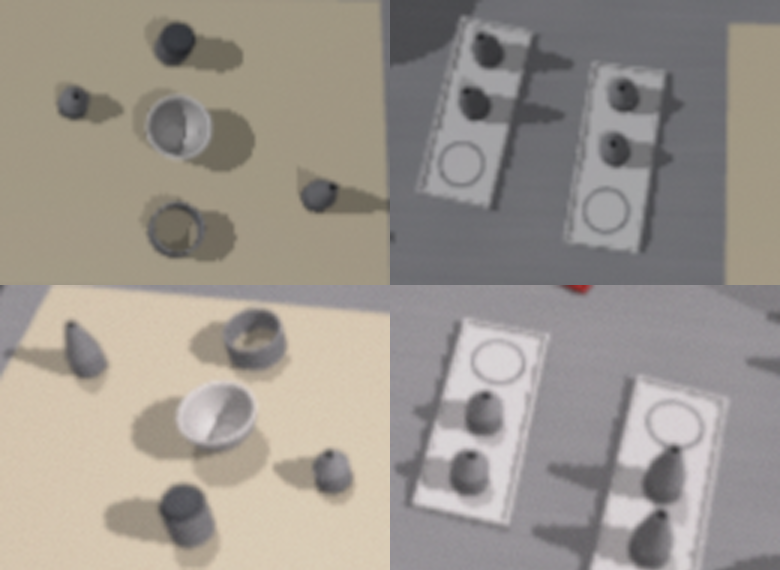

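The crop confirms the choice. The tall cone's mouth is at scene (173,203) / top (461,182), and the short cone's at scene (261,247) / top (375,152). The left-hand top tray (circle 254,164) holds the tall nozzles, and the right-hand one (circle 302,180) the short ones.

```bash
cat >> h.py <<'E'
def plan(goal,yaw=80):
    s=state();q=s['tool_rot'];from scipy.spatial.transform import Rotation as R
    M=R.from_quat([q[1],q[2],q[3],q[0]]).as_matrix();d=np.array(goal)-s['tool_pos']
    ya=np.degrees(np.arctan2(M[1,1],M[0,1]))
    print('t',round(s['time'],2),'pos',np.round(s['tool_pos'],4),'yawY',round(ya,2),'shift100mm',np.round(M.T@d*10,3),'twist',round(-np.radians(yaw-ya)*10,2))
    y=np.radians(yaw);A=np.array([[-np.sin(y),np.cos(y),0],[np.cos(y),np.sin(y),0],[0,0,-1]])
    print('after twist',np.round(A@d*10,3))
E
python3 - <<'E'
from h import *
t,s=get_calibration('top'),get_calibration('scene')
def show(n,z,a,b):
    print(n,np.round(onz(t,a,z)[:2],4),np.round(onz(s,b,z)[:2],4))
show('tallC',.004,(254,164.3),(410,256.3));show('shortC',.004,(302,180),(351,235.3))
show('tallmouth',.06,(461,182.3),(173.3,203.3));show('shortmouth',.038,(375,152.3),(260.7,246.7))
plan([.495,-.315,.15])
E
```

```text
tallC [0.5485 0.324 ] [0.549  0.3263]
shortC [0.4993 0.1678] [0.5005 0.1692]
tallmouth [ 0.489  -0.3235] [ 0.4931 -0.3205]
shortmouth [ 0.5849 -0.062 ] [ 0.5895 -0.0576]
t 1.0 pos [0.2564 0.57   0.2533] yawY 65.77 shift100mm [-5.807 -7.091  1.033] twist -2.48
after twist [-3.886 -8.301  1.033]
```

Request:
apply_moves:
  targets:
    - {"translation": [0, 0, 0], "twist": -0.62, "hand": 1}
    - {"translation": [0, 0, 0], "twist": -0.62, "hand": 1}
    - {"translation": [0, 0, 0], "twist": -0.62, "hand": 1}
    - {"translation": [0, 0, 0], "twist": -0.62, "hand": 1}
    - {"translation": [-0.25, -0.32, 0], "twist": 0, "hand": 1}
    - {"translation": [-0.25, -0.32, 0], "twist": 0, "hand": 1}
    - {"translation": [-0.25, -0.32, 0], "twist": 0, "hand": 1}
    - {"translation": [-0.25, -0.32, 0], "twist": 0, "hand": 1}

```text
time: 1.8
tool_pos: [0.3331, 0.4252, 0.2534]
tool_rot: [0.0, 0.087, 0.996, 0.0]
contact_force: [1.5, -0.9, 0.1]
gripper_width: 0.996
grasp_force: 0.0
```

Request:
apply_moves:
  targets:
    - {"translation": [-0.25, -0.32, 0], "twist": 0, "hand": 1}
    - {"translation": [-0.25, -0.32, 0], "twist": 0, "hand": 1}
    - {"translation": [-0.25, -0.32, 0], "twist": 0, "hand": 1}
    - {"translation": [-0.25, -0.32, 0], "twist": 0, "hand": 1}
    - {"translation": [-0.25, -0.32, 0], "twist": 0, "hand": 1}
    - {"translation": [-0.25, -0.32, 0], "twist": 0, "hand": 1}
    - {"translation": [-0.25, -0.32, 0], "twist": 0, "hand": 1}
    - {"translation": [-0.25, -0.32, 0], "twist": 0, "hand": 1}

```text
time: 2.6
tool_pos: [0.4857, 0.138, 0.2536]
tool_rot: [0.0, 0.087, 0.996, 0.0]
contact_force: [0.2, 0.0, -0.0]
gripper_width: 1.001
grasp_force: 0.0
```

Request:
apply_moves:
  targets:
    - {"translation": [-0.25, -0.32, 0], "twist": 0, "hand": 1}
    - {"translation": [-0.25, -0.32, 0], "twist": 0, "hand": 1}
    - {"translation": [-0.25, -0.32, 0], "twist": 0, "hand": 1}
    - {"translation": [-0.25, -0.32, 0], "twist": 0, "hand": 1}
    - {"translation": [0, 0, 0], "twist": 0, "hand": 1}
    - {"translation": [0, 0, 0], "twist": 0, "hand": 1}

```text
time: 3.2
tool_pos: [0.5613, -0.0044, 0.2531]
tool_rot: [-0.0, 0.088, 0.996, 0.0]
contact_force: [0.6, -0.1, 0.4]
gripper_width: 0.999
grasp_force: 0.0
```

```bash
python3 - <<'E'
from h import *
cal=get_calibration('wrist');f=grab_frame('wrist');cv2.imwrite('pics/w1.png',f[:,:,::-1])
for q in ['short_nozzle','tall_nozzle']:
    for r in recognise('wrist',q): print(q,round(r['score'],2),np.round(r['point'],4),proj(cal,r['point']))
print('exp',proj(cal,[.587,-.06,.038]),proj(cal,[.587,-.06,0]))
plan([.587,-.06,.15])
E
```

```text
short_nozzle 0.61 [ 0.5785 -0.059   0.0282] [268.88565918 191.16333571]
tall_nozzle 0.96 [ 0.4894 -0.3097  0.0269] [ 27.14447573 152.74788479]
exp [268.49622209 201.0728033 ] [272.72003817 190.96954567]
t 3.35 pos [ 0.5609 -0.0028  0.2533] yawY 80.06 shift100mm [-0.356 -0.519  1.032] twist 0.01
after twist [-0.357 -0.518  1.033]
```

View pics/w1.png

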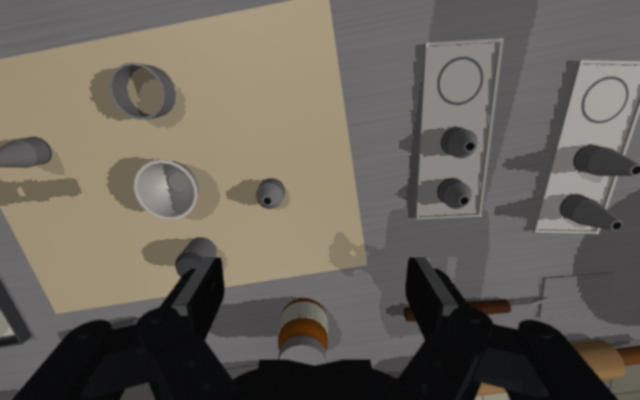

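The wrist picture shows the short nozzle's mouth at (267,201), matching the predicted (268,201). The empty circles are at (461,81) for short and (606,99) for tall.

Request:
apply_moves:
  targets:
    - {"translation": [-0.18, -0.26, 0.2], "twist": 0, "hand": 1}
    - {"translation": [-0.18, -0.26, 0.2], "twist": 0, "hand": 1}
    - {"translation": [0, 0, 0.35], "twist": 0, "hand": 1}
    - {"translation": [0, 0, 0.35], "twist": 0, "hand": 1}
    - {"translation": [0, 0, 0.35], "twist": 0, "hand": 1}
    - {"translation": [0, 0, 0.35], "twist": 0, "hand": 1}
    - {"translation": [0, 0, 0], "twist": 0, "hand": 1}
    - {"translation": [0, 0, 0], "twist": 0, "hand": 1}

```text
time: 4.15
tool_pos: [0.5874, -0.0603, 0.0735]
tool_rot: [-0.0, 0.087, 0.996, 0.0]
contact_force: [0.8, 0.9, 0.7]
gripper_width: 1.004
grasp_force: 0.0
```

```bash
python3 - <<'E'
from h import *
cal=get_calibration('wrist');f=grab_frame('wrist');cv2.imwrite('pics/w2.png',f[:,:,::-1])
print('exp',proj(cal,[.587,-.06,.038]))
plan([.587,-.06,.026])
E
```

```text
exp [313.04475048 247.36211269]
t 4.2 pos [ 0.5887 -0.0607  0.0752] yawY 80.05 shift100mm [0.02  0.004 0.492] twist 0.01
after twist [0.018 0.004 0.492]
```

View pics/w2.png

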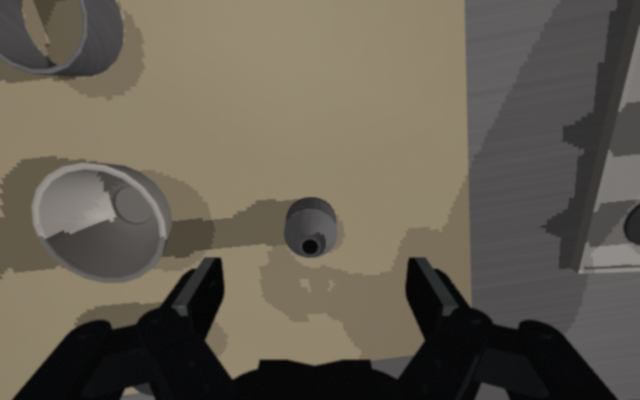

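The mouth is at (311,247), where it was predicted, centred between the fingers. Descend and grip.

Request:
apply_moves:
  targets:
    - {"translation": [0, 0, 0.25], "twist": 0, "hand": 1}
    - {"translation": [0, 0, 0.23], "twist": 0, "hand": 1}
    - {"translation": [0, 0, 0], "twist": 0, "hand": 0}
    - {"translation": [0, 0, 0], "twist": 0, "hand": 0}
    - {"translation": [0, 0, 0], "twist": 0, "hand": 0}
    - {"translation": [0, 0, 0], "twist": 0, "hand": 0}
    - {"translation": [0, 0, 0], "twist": 0, "hand": 0}
    - {"translation": [0, 0, 0], "twist": 0, "hand": 0}

```text
time: 5.0
tool_pos: [0.5898, -0.0617, 0.0281]
tool_rot: [0.002, 0.087, 0.996, -0.0]
contact_force: [0.6, 0.3, 7.3]
gripper_width: 0.346
grasp_force: 59.5
```

```bash
python3 - <<'E'
from h import *
plan([.500,.1695,.15])
s=state();print(s['gripper_width'],s['grasp_force'],s['contact_force'])
c=get_calibration('top')
E
```

```text
t 5.0 pos [ 0.5898 -0.0617  0.0281] yawY 79.99 shift100mm [ 1.28   2.121 -1.225] twist -0.0
after twist [ 1.285  2.121 -1.219]
0.3464253904189063 59.48273535235785 [0.55894048 0.30717527 7.27422501]
```

Opening 0.346 and a 7 N upward force suggest the pads bite on the cone's edge. Reopen, go slightly lower and regrip.

Request:
apply_moves:
  targets:
    - {"translation": [0, 0, 0], "twist": 0, "hand": 0.6}
    - {"translation": [0, 0, 0], "twist": 0, "hand": 0.6}
    - {"translation": [0, 0, 0], "twist": 0, "hand": 0.6}
    - {"translation": [0, 0, 0], "twist": 0, "hand": 0.6}

```text
time: 5.4
tool_pos: [0.5874, -0.0612, 0.025]
tool_rot: [-0.0, 0.087, 0.996, 0.0]
contact_force: [0.0, -0.7, -0.3]
gripper_width: 0.595
grasp_force: 0.0
```

Request:
apply_moves:
  targets:
    - {"translation": [0, 0, 0.03], "twist": 0, "hand": 0.6}
    - {"translation": [0, 0, 0], "twist": 0, "hand": 0.6}

```text
time: 5.6
tool_pos: [0.5872, -0.0612, 0.0216]
tool_rot: [-0.001, 0.087, 0.996, 0.0]
contact_force: [-0.3, 0.6, 0.4]
gripper_width: 0.597
grasp_force: 0.0
```

Request:
apply_moves:
  targets:
    - {"translation": [0, 0, 0], "twist": 0, "hand": 0}
    - {"translation": [0, 0, 0], "twist": 0, "hand": 0}
    - {"translation": [0, 0, 0], "twist": 0, "hand": 0}
    - {"translation": [0, 0, 0], "twist": 0, "hand": 0}
    - {"translation": [0, 0, 0], "twist": 0, "hand": 0}

```text
time: 6.1
tool_pos: [0.5878, -0.0613, 0.0224]
tool_rot: [0.0, 0.087, 0.996, -0.0]
contact_force: [0.5, -0.5, 0.8]
gripper_width: 0.349
grasp_force: 59.3
```

Request:
apply_moves:
  targets:
    - {"translation": [0, 0, -0.3], "twist": 0, "hand": 0}
    - {"translation": [0, 0, -0.3], "twist": 0, "hand": 0}
    - {"translation": [0, 0, -0.3], "twist": 0, "hand": 0}
    - {"translation": [0.2, 0.33, 0], "twist": 0, "hand": 0}
    - {"translation": [0.2, 0.33, 0], "twist": 0, "hand": 0}
    - {"translation": [0.2, 0.33, 0], "twist": 0, "hand": 0}
    - {"translation": [0.2, 0.33, 0], "twist": 0, "hand": 0}
    - {"translation": [0.2, 0.33, 0], "twist": 0, "hand": 0}

```text
time: 6.9
tool_pos: [0.517, 0.1198, 0.1122]
tool_rot: [-0.0, 0.087, 0.996, 0.0]
contact_force: [0.5, 0.2, -0.0]
gripper_width: 0.355
grasp_force: 59.4
```

Request:
apply_moves:
  targets:
    - {"translation": [0.2, 0.33, 0], "twist": 0, "hand": 0}
    - {"translation": [0.07, 0.14, 0], "twist": 0, "hand": 0}
    - {"translation": [0, 0, 0.2], "twist": 0, "hand": 0}
    - {"translation": [0, 0, 0.2], "twist": 0, "hand": 0}
    - {"translation": [0, 0, 0], "twist": 0, "hand": 0}
    - {"translation": [0, 0, 0], "twist": 0, "hand": 0}

```text
time: 7.5
tool_pos: [0.4995, 0.1692, 0.0721]
tool_rot: [-0.0, 0.088, 0.996, -0.0]
contact_force: [0.1, 0.1, -0.0]
gripper_width: 0.353
grasp_force: 59.4
```

```bash
python3 - <<'E'
from h import *
plan([.500,.1695,.027])
s=state();print(s['gripper_width'],s['grasp_force'],s['contact_force'])
cal=get_calibration('wrist');f=grab_frame('wrist');cv2.imwrite('pics/w3.png',f[:,:,::-1])
print('circle exp',proj(cal,[.5,.1695,.004]))
E
```

```text
t 7.5 pos [0.4995 0.1692 0.0721] yawY 79.96 shift100mm [-0.005  0.004  0.451] twist -0.01
after twist [-0.005  0.004  0.451]
0.35308549790750104 59.411741514340974 [ 0.08662439  0.14437921 -0.035426  ]
circle exp [313.66134549 225.0977563 ]
```

View pics/w3.png

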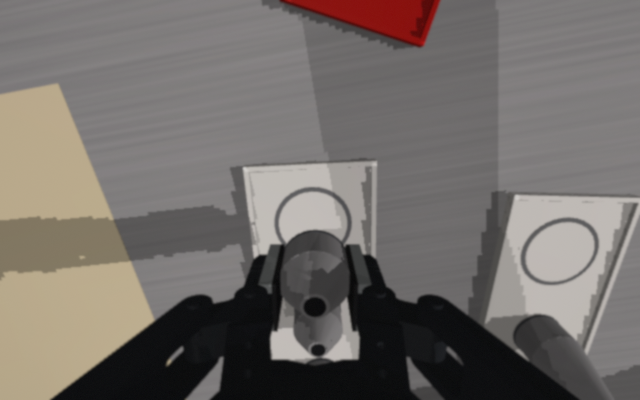

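The nozzle is held upright. The circle's centre is at about (313,225), as predicted, and the tall circle is at (560,251). Lower and release.

Request:
apply_moves:
  targets:
    - {"translation": [0, 0, 0.2], "twist": 0, "hand": 0}
    - {"translation": [0, 0, 0.18], "twist": 0, "hand": 0}
    - {"translation": [0, 0, 0.04], "twist": 0, "hand": 0}
    - {"translation": [0, 0, 0.02], "twist": 0, "hand": 0}
    - {"translation": [0, 0, 0], "twist": 0, "hand": 0}

```text
time: 8.05
tool_pos: [0.5004, 0.1696, 0.0294]
tool_rot: [0.001, 0.087, 0.996, 0.0]
contact_force: [-0.6, -0.2, 0.1]
gripper_width: 0.353
grasp_force: 59.4
```

```bash
python3 - <<'E'
from h import *
cal=get_calibration('wrist');
plan([.5,.1695,.027]);print(state()['contact_force'])
E
```

```text
t 8.05 pos [0.5004 0.1696 0.0294] yawY 79.97 shift100mm [ 0.004 -0.002  0.024] twist -0.0
after twist [ 0.004 -0.002  0.024]
[-0.60152223 -0.19801499  0.06331306]
```

Request:
apply_moves:
  targets:
    - {"translation": [0, 0, 0.015], "twist": 0, "hand": 0}
    - {"translation": [0, 0, 0.01], "twist": 0, "hand": 0}
    - {"translation": [0, 0, 0], "twist": 0, "hand": 0}

```text
time: 8.35
tool_pos: [0.5, 0.1697, 0.0264]
tool_rot: [0.001, 0.087, 0.996, 0.0]
contact_force: [1.0, -0.8, 1.2]
gripper_width: 0.355
grasp_force: 59.5
```

Request:
apply_moves:
  targets:
    - {"translation": [0, 0, 0], "twist": 0, "hand": 0.55}
    - {"translation": [0, 0, 0], "twist": 0, "hand": 0.55}
    - {"translation": [0, 0, 0], "twist": 0, "hand": 0.55}
    - {"translation": [0, 0, 0], "twist": 0, "hand": 0.55}
    - {"translation": [0, 0, -0.2], "twist": 0, "hand": 0.55}
    - {"translation": [0, 0, -0.4], "twist": 0, "hand": 0.55}
    - {"translation": [0, 0, -0.45], "twist": 0, "hand": 1}
    - {"translation": [0, 0, -0.45], "twist": 0, "hand": 1}

```text
time: 9.15
tool_pos: [0.4989, 0.1695, 0.177]
tool_rot: [-0.001, 0.087, 0.996, -0.0]
contact_force: [1.2, 0.6, -0.5]
gripper_width: 0.864
grasp_force: 0.0
```

```bash
python3 - <<'E'
from h import *
plan([.491,-.322,.175])
w=get_calibration('wrist');f=grab_frame('wrist');cv2.imwrite('pics/w4.png',f[:,:,::-1])
print('exp',proj(w,[.5,.1695,.042]),proj(w,[.549,.325,.004]))
E
```

```text
t 9.15 pos [0.4989 0.1695 0.177 ] yawY 79.98 shift100mm [-0.777 -4.854  0.02 ] twist -0.0
after twist [-0.775 -4.854  0.02 ]
exp [313.61362765 194.16397619] [479.11457502 202.87640997]
```

View pics/w4.png

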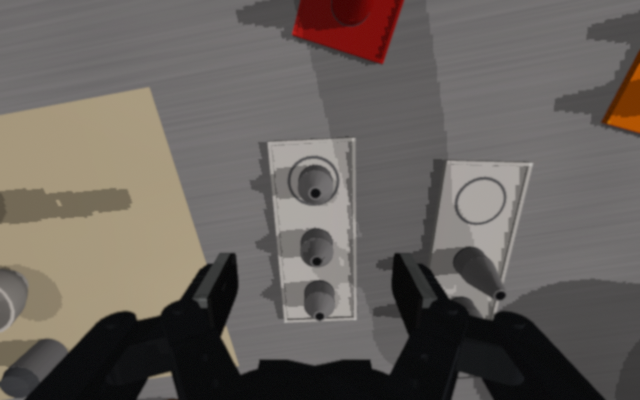

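The short nozzle stands upright in its circle (mouth at 316,192; expected 314,194). The tall circle is at (480,201), matching the predicted (479,203). Next, the tall nozzle.

Request:
apply_moves:
  targets:
    - {"translation": [-0.07, -0.44, 0], "twist": 0, "hand": 1}
    - {"translation": [-0.07, -0.44, 0], "twist": 0, "hand": 1}
    - {"translation": [-0.07, -0.44, 0], "twist": 0, "hand": 1}
    - {"translation": [-0.07, -0.44, 0], "twist": 0, "hand": 1}
    - {"translation": [-0.07, -0.44, 0], "twist": 0, "hand": 1}
    - {"translation": [-0.07, -0.44, 0], "twist": 0, "hand": 1}
    - {"translation": [-0.07, -0.44, 0], "twist": 0, "hand": 1}
    - {"translation": [-0.07, -0.44, 0], "twist": 0, "hand": 1}

```text
time: 10.0
tool_pos: [0.4931, -0.1886, 0.1757]
tool_rot: [0.0, 0.087, 0.996, -0.0]
contact_force: [1.2, 0.3, 0.9]
gripper_width: 0.993
grasp_force: 0.0
```

Request:
apply_moves:
  targets:
    - {"translation": [-0.07, -0.44, 0], "twist": 0, "hand": 1}
    - {"translation": [-0.07, -0.44, 0], "twist": 0, "hand": 1}
    - {"translation": [-0.07, -0.44, 0], "twist": 0, "hand": 1}
    - {"translation": [0, 0, 0.2], "twist": 0, "hand": 1}
    - {"translation": [0, 0, 0.2], "twist": 0, "hand": 1}
    - {"translation": [0, 0, 0], "twist": 0, "hand": 1}
    - {"translation": [0, 0, 0], "twist": 0, "hand": 1}

```text
time: 10.7
tool_pos: [0.4909, -0.3201, 0.1354]
tool_rot: [-0.001, 0.087, 0.996, 0.0]
contact_force: [-0.3, -0.0, 0.4]
gripper_width: 0.998
grasp_force: 0.0
```

```bash
python3 - <<'E'
from h import *
plan([.491,-.322,.022])
w=get_calibration('wrist');f=grab_frame('wrist');cv2.imwrite('pics/w5.png',f[:,:,::-1])
print('exp',proj(w,[.491,-.322,.06]),'base',proj(w,[.491,-.322,0]))
E
```

```text
t 10.7 pos [ 0.4909 -0.3201  0.1354] yawY 79.99 shift100mm [-0.005 -0.019  1.134] twist -0.0
after twist [-0.004 -0.018  1.134]
exp [310.19140459 220.62780784] base [311.03740077 193.25440744]
```

View pics/w5.png

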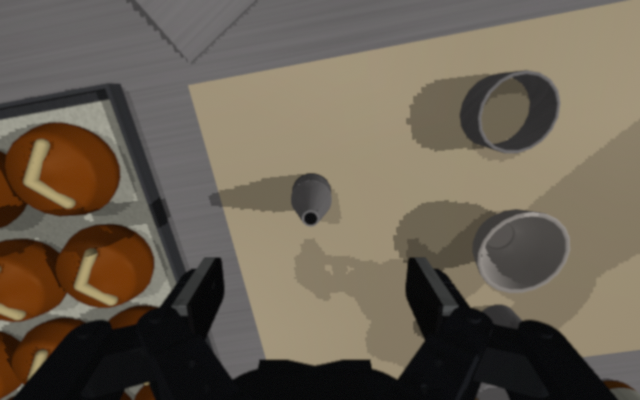

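The tall nozzle's mouth is at (311,218), within 3 px of the prediction, with clear space for the fingers. Descend and grip.

Request:
apply_moves:
  targets:
    - {"translation": [0.01, -0.02, 0.35], "twist": 0, "hand": 1}
    - {"translation": [0, 0, 0.35], "twist": 0, "hand": 1}
    - {"translation": [0, 0, 0.25], "twist": 0, "hand": 0.7}
    - {"translation": [0, 0, 0.16], "twist": 0, "hand": 0.7}
    - {"translation": [0, 0, 0.02], "twist": 0, "hand": 0.7}
    - {"translation": [0, 0, 0], "twist": 0, "hand": 0.7}

```text
time: 11.35
tool_pos: [0.4906, -0.3226, 0.0239]
tool_rot: [0.001, 0.087, 0.996, -0.0]
contact_force: [0.8, 0.1, -0.7]
gripper_width: 0.7
grasp_force: 0.0
```

Request:
apply_moves:
  targets:
    - {"translation": [0, 0, 0], "twist": 0, "hand": 0}
    - {"translation": [0, 0, 0], "twist": 0, "hand": 0}
    - {"translation": [0, 0, 0], "twist": 0, "hand": 0}
    - {"translation": [0, 0, 0], "twist": 0, "hand": 0}
    - {"translation": [0, 0, 0], "twist": 0, "hand": 0}
    - {"translation": [0, 0, 0], "twist": 0, "hand": 0}

```text
time: 11.95
tool_pos: [0.4912, -0.3234, 0.0251]
tool_rot: [0.002, 0.087, 0.996, -0.001]
contact_force: [-0.5, 1.2, 6.5]
gripper_width: 0.35
grasp_force: 59.6
```

Request:
apply_moves:
  targets:
    - {"translation": [0, 0, -0.3], "twist": 0, "hand": 0}
    - {"translation": [0, 0, -0.4], "twist": 0, "hand": 0}
    - {"translation": [0, 0, -0.4], "twist": 0, "hand": 0}
    - {"translation": [0, 0, -0.2], "twist": 0, "hand": 0}
    - {"translation": [0, 0, 0], "twist": 0, "hand": 0}

```text
time: 12.45
tool_pos: [0.4919, -0.324, 0.1578]
tool_rot: [0.004, 0.087, 0.996, -0.003]
contact_force: [-0.1, 0.2, -0.3]
gripper_width: 0.354
grasp_force: 59.3
```

```bash
python3 - <<'E'
from h import *
plan([.549,.325,.1])
E
```

```text
t 12.45 pos [ 0.4919 -0.324   0.1578] yawY 79.98 shift100mm [0.57  6.493 0.545] twist -0.0
after twist [0.564 6.49  0.578]
```

Request:
apply_moves:
  targets:
    - {"translation": [0.04, 0.45, 0], "twist": 0, "hand": 0}
    - {"translation": [0.04, 0.45, 0], "twist": 0, "hand": 0}
    - {"translation": [0.04, 0.45, 0], "twist": 0, "hand": 0}
    - {"translation": [0.04, 0.45, 0], "twist": 0, "hand": 0}
    - {"translation": [0.04, 0.45, 0], "twist": 0, "hand": 0}
    - {"translation": [0.04, 0.45, 0], "twist": 0, "hand": 0}
    - {"translation": [0.04, 0.45, 0], "twist": 0, "hand": 0}

```text
time: 13.15
tool_pos: [0.5158, -0.0052, 0.1509]
tool_rot: [-0.001, 0.087, 0.996, 0.0]
contact_force: [0.1, -0.0, 0.0]
gripper_width: 0.352
grasp_force: 59.4
```

Request:
apply_moves:
  targets:
    - {"translation": [0.04, 0.45, 0], "twist": 0, "hand": 0}
    - {"translation": [0.04, 0.45, 0], "twist": 0, "hand": 0}
    - {"translation": [0.04, 0.45, 0], "twist": 0, "hand": 0}
    - {"translation": [0.04, 0.45, 0], "twist": 0, "hand": 0}
    - {"translation": [0.04, 0.45, 0], "twist": 0, "hand": 0}
    - {"translation": [0.04, 0.45, 0], "twist": 0, "hand": 0}
    - {"translation": [0.04, 0.45, 0], "twist": 0, "hand": 0}
    - {"translation": [0, 0.1, 0], "twist": 0, "hand": 0}

```text
time: 13.95
tool_pos: [0.5446, 0.3213, 0.1507]
tool_rot: [-0.001, 0.085, 0.996, -0.0]
contact_force: [-0.0, -0.6, 0.1]
gripper_width: 0.351
grasp_force: 59.5
```

Request:
apply_moves:
  targets:
    - {"translation": [0, 0.09, 0.2], "twist": 0, "hand": 0}
    - {"translation": [0, 0, 0.3], "twist": 0, "hand": 0}
    - {"translation": [0, 0, 0.3], "twist": 0, "hand": 0}
    - {"translation": [0, 0, 0], "twist": 0, "hand": 0}
    - {"translation": [0, 0, 0], "twist": 0, "hand": 0}

```text
time: 14.45
tool_pos: [0.5466, 0.3257, 0.0714]
tool_rot: [-0.001, 0.088, 0.996, -0.001]
contact_force: [-0.3, 0.0, 1.3]
gripper_width: 0.351
grasp_force: 59.5
```

```bash
python3 - <<'E'
from h import *
plan([.549,.325,.029])
cal=get_calibration('wrist');f=grab_frame('wrist');cv2.imwrite('pics/w6.png',f[:,:,::-1])
print('circle exp',proj(cal,[.549,.325,.004]))
E
```

```text
t 14.45 pos [0.5466 0.3257 0.0714] yawY 79.96 shift100mm [-0.026 -0.002  0.424] twist -0.01
after twist [-0.025 -0.003  0.424]
circle exp [312.75265898 228.51858353]
```

View pics/w6.png

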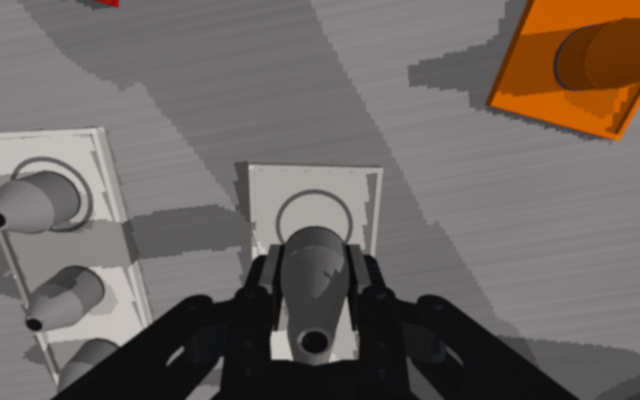

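The nozzle is upright and the circle's centre is at about (314,227), as predicted. The short nozzle still stands in its circle at left. Lower.

Request:
apply_moves:
  targets:
    - {"translation": [-0.02, 0, 0.2], "twist": 0, "hand": 0}
    - {"translation": [0, 0, 0.15], "twist": 0, "hand": 0}
    - {"translation": [0, 0, 0.04], "twist": 0, "hand": 0}
    - {"translation": [0, 0, 0.02], "twist": 0, "hand": 0}
    - {"translation": [0, 0, 0], "twist": 0, "hand": 0}
    - {"translation": [0, 0, 0], "twist": 0, "hand": 0}

```text
time: 15.1
tool_pos: [0.55, 0.3266, 0.0327]
tool_rot: [0.001, 0.087, 0.996, 0.0]
contact_force: [-0.1, -0.5, -0.7]
gripper_width: 0.352
grasp_force: 59.5
```

Request:
apply_moves:
  targets:
    - {"translation": [0, 0, 0.03], "twist": 0, "hand": 0}
    - {"translation": [0, 0, 0], "twist": 0, "hand": 0}
    - {"translation": [0, 0, 0], "twist": 0, "hand": 0}

```text
time: 15.4
tool_pos: [0.5498, 0.3264, 0.0291]
tool_rot: [0.0, 0.087, 0.996, 0.0]
contact_force: [0.8, 0.9, 0.5]
gripper_width: 0.349
grasp_force: 59.7
```

Request:
apply_moves:
  targets:
    - {"translation": [0, 0, 0.015], "twist": 0, "hand": 0}
    - {"translation": [0, 0, 0], "twist": 0, "hand": 0}
    - {"translation": [0, 0, 0], "twist": 0, "hand": 0}

```text
time: 15.7
tool_pos: [0.5499, 0.3264, 0.0291]
tool_rot: [-0.0, 0.087, 0.996, -0.0]
contact_force: [-4.2, -1.3, 8.5]
gripper_width: 0.352
grasp_force: 60.5
```

Contact. Release and rise.

Request:
apply_moves:
  targets:
    - {"translation": [0, 0, -0.01], "twist": 0, "hand": 0}
    - {"translation": [0, 0, 0], "twist": 0, "hand": 0.55}
    - {"translation": [0, 0, 0], "twist": 0, "hand": 0.55}
    - {"translation": [0, 0, 0], "twist": 0, "hand": 0.55}
    - {"translation": [0, 0, 0], "twist": 0, "hand": 0.55}
    - {"translation": [0, 0, -0.2], "twist": 0, "hand": 0.55}
    - {"translation": [0, 0, -0.4], "twist": 0, "hand": 0.6}
    - {"translation": [0, 0, -0.45], "twist": 0, "hand": 0.7}

```text
time: 16.5
tool_pos: [0.5481, 0.3256, 0.1321]
tool_rot: [-0.002, 0.087, 0.996, -0.001]
contact_force: [1.0, 0.3, -0.3]
gripper_width: 0.695
grasp_force: 0.0
```

Request:
apply_moves:
  targets:
    - {"translation": [0, 0, -0.45], "twist": 0, "hand": 1}
    - {"translation": [0, 0, -0.45], "twist": 0, "hand": 1}
    - {"translation": [0, 0, 0], "twist": 0, "hand": 1}
    - {"translation": [0, 0, 0], "twist": 0, "hand": 1}
    - {"translation": [0, 0, 0], "twist": 0, "hand": 1}

```text
time: 17.0
tool_pos: [0.5487, 0.3259, 0.2215]
tool_rot: [-0.001, 0.087, 0.996, -0.001]
contact_force: [0.2, 0.4, -0.4]
gripper_width: 1.002
grasp_force: 0.0
```

```bash
python3 - <<'E'
from h import *
w=get_calibration('wrist');f=grab_frame('wrist');cv2.imwrite('pics/w7.png',f[:,:,::-1])
print('tall',proj(w,[.549,.325,.064]),'short',proj(w,[.5,.1695,.042]))
E
```

```text
tall [312.71880913 186.13152227] short [143.64807276 158.30301838]
```

View pics/w7.png

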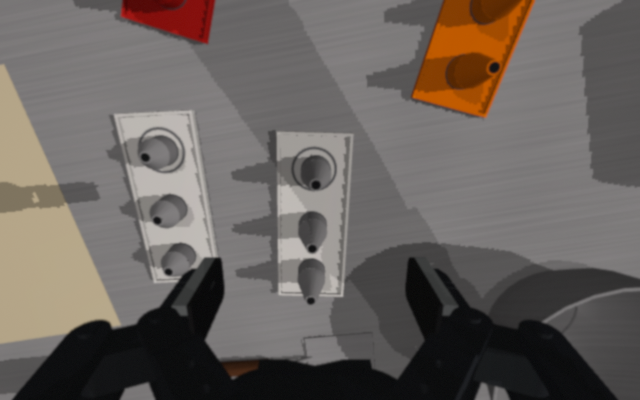

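Both nozzles stand upright in their circles: the tall one's mouth is at (316,184), predicted (313,186), and the short one's is at (145,157), predicted (144,158).

```bash
python3 -c "
from plant import *
print(job_done())"
```

```text
the job is handed in; nothing more can be done
None
```

Both nozzles stand upright in the empty circles of their own rows, within a few pixels of where they should be in the last picture, and the job was handed in at about 17 s; no verdict came back.

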